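Strip the gearbox shaft into its parts nests

ROBOT

A 6-joint arm with a two-finger parallel gripper is mounted at the origin on a cart in front of the work surface, level with it; the furniture and walls round the work are solid. World frame = base frame: x ahead of the robot, y to its left, z up, the work surface at z = 0. Lengths are in mm, angles in rad, forces in N, time in s.
With the tool pointing down it reaches from about 300 to 775 mm from the base axis. Payload 14.6 kg.
Tool frame: the origin (TCP) lies midway between the tips of the shut fingers; the grasp point (between the pads) lies behind it (manip.grip_depth is the z of the grasp point in the tool frame, in mm); z points along the fingers, y is the line along which they close (so a half turn about z gives the same grasp; the last joint's range is limited). The gripper opens to 94 mm and grips with 3 to 60 N. Pads are 16 mm wide; open, the fingers measure 119 mm over their backs; the gripper's body (75 mm by 177 mm) begins 78 mm behind the grasp point.
Start: joints at [1.254, 0.3, 1.521, -0, 1.321, -0.067], TCP at [135.963, 532.919, 205.446] pointing down, gripper open.
Joint ranges: [-3.03, 3.03], [-0.79, 2.21], [0.23, 2.52], [-1.04, 4.18], [0, 3.07], [-2.55, 2.55]. Speed limits (rad/s): [2.22, 2.22, 2.57, 3.14, 3.14, 3.14].

INTERFACE

Orientations are given as [roll, pitch, yaw] about the fixed x, y, z axes, in that order (R = Rz(yaw) Ry(pitch) Rx(roll)).
In Python, from cell import manip gives the robot as it stands.
- The arm moves only by the tool move_tool, called after "Request:" by a JSON object that holds its "api" and its "payload", one argument or row to a line. Schema: {"type":"object","properties":{"deltas":{"type":"string"},"aperture":{"type":"number"},"grip_n":{"type":"number"},"only":{"type":"string"},"quiet":{"type":"boolean"},"lines":{"type":"string"}},"required":["deltas"],"additionalProperties":false}. deltas is a string of 1 to 5 rows, parted by a bar, with the numbers parted by spaces; each row has 6 numbers: dx, dy, dz in mm, then a rotation vector rx, ry, rz in rad; each row is the pose to reach, as a shift and turn from the pose commanded when the call began, along the tool's axes at that moment; what a row does not reach only later rows make up. A row lasts 1/10 s, in which the tool goes at most 50 mm and 0.15 rad, less where a joint would pass 70% of its speed; a pose out of reach is approached as far as the arm can. aperture is the finger opening in mm, set as the call begins (left out keeps the last). The fingers move at their own pace and stop on an object; grip_n is the grip in N (left out, the last holds). Time passes only in rows, so rows that do not move let the fingers close. The tool returns the time, the measured TCP pose, the force, the opening and the grip force at its end. only (a regular expression) keeps the lines of the reply that match it, lines (a string "A,B") keeps lines A to B, and quiet returns only ok. Input that does not fit is refused with a message, and nothing moves.
- manip.read_state(): the state, without advancing time (a new reading comes with each control period).
- manip.camera(name): name is "scene" or "top" or "wrist"; returns (picture, depth): 384x512x3 uint8, red, green, blue; 384x512 float32, mm along the optical axis (not along the pixel's ray), 0 where there is no reading.
- manip.camera_info(name): a dict with "K" (3x3 intrinsics, pixels), "dist" ([k1, k2, p1, p2, k3] as OpenCV has them; the pictures are not rectified), "rvec" (rotation vector, rad) and "tvec" (3), from world to camera coordinates, as OpenCV has them; the wrist camera has in their place "mount" (4x4, takes a point from camera to tool coordinates, whose origin is the TCP and whose axes are the flange's). Camera axes: x right, y down, z forward; pixel columns grow to the right and rows downward; lengths in mm; the calibration is good to about 2 mm. A picture is of the moment at which its call begins: read the wrist's pose just before it. camera_info takes no time and is no camera call.
- manip.sign_off(): hands the job in; it is judged then, once.
The state is a dict: "clock": time; "joints": joint angles; "qd": joint speeds; "effort": joint torques, N m; "eef_pos": TCP position; "eef_rot": TCP orientation; "wrist_force": force on the tool from outside, world axes, zero at the start; "moment": the same for the moment, N m; "finger_gap": finger opening in mm; "finger_force": force on a finger pad.
Only numpy, scipy, OpenCV 4.12 (cv2) and the standard library are available. Lean on these libraries where they do the work, as an engineer would, in place of code of your own. Each camera call takes 0.05 s, during which the arm holds its last target. There are 200 camera calls.

TASK

Strip the gearbox shaft that stands upright in its end cover: lift the collar, the bearing, the pinion and the gear wheel off the shaft, and lay each part flat, the same way up, in the wooden nest made for it. The nests' round recesses go up in size as the parts do, each a little wider than its own part and too small for the next: all four parts must end down on the floor of their own recess, released and at rest.

Things in the scene. Friction and masses are not known exactly. Their poses are not given: they have to be found in the camera images.
- end_cover: Round cast gearbox end cover, 90 mm across, 10 mm thick, bolted to the bench, a 15 mm steel shaft standing upright from the boss in its middle; the four parts sit loosely on the shaft, one upon the other. Origin: middle of its underside, at bench height, on the shaft axis; z up. The boss is 44 mm wide at its flat top, 24 mm above the origin; the shaft ends 84 mm above the origin.
- collar: Shaft collar: small plain dark steel ring with a set screw in its side, the topmost and smallest part of the stack. 27 mm outside diameter, 16 mm thick, 17 mm bore (1 mm play round the shaft). Origin: centre of its underside, on its axis; z is its axis and points up. At the start its underside is 76 mm above the bench. Grip it across its outside from above.
- bearing: Sealed ball bearing: steel ring with a black rubber seal round its middle, second from the top. 40 mm outside diameter, 16 mm thick, 17 mm bore (1 mm play round the shaft). Origin: centre of its underside, on its axis; z is its axis and points up. At the start its underside is 60 mm above the bench. Grip it across its outside from above.
- pinion: Small toothed steel gear, third from the top. 54 mm outside diameter, 20 mm thick, 17 mm bore (1 mm play round the shaft). Origin: centre of its underside, on its axis; z is its axis and points up. At the start its underside is 40 mm above the bench. Grip it across its outside from above.
- gear_wheel: Large toothed steel gear, the lowest and widest part of the stack. 68 mm outside diameter, 16 mm thick, 17 mm bore (1 mm play round the shaft). Origin: centre of its underside, on its axis; z is its axis and points up. At the start its underside is 24 mm above the bench. Grip it across its outside from above.
- nest_collar: Wooden block, 96 x 96 x 20 mm, with a round flat recess 39 mm wide, 5 mm deep, lined with grey felt, in its top: the place of the collar. Fixed, one of four in a low steel tray, 101 mm from centre to centre. Origin: centre of its underside, below the recess's middle; z up; recess floor 15 mm, block top 20 mm above the origin.
- nest_bearing: Wooden block, 96 x 96 x 20 mm, with a round flat recess 53 mm wide, 5 mm deep, lined with grey felt, in its top: the place of the bearing. Fixed, one of four in a low steel tray, 101 mm from centre to centre. Origin: centre of its underside, below the recess's middle; z up; recess floor 15 mm, block top 20 mm above the origin.
- nest_pinion: Wooden block, 96 x 96 x 20 mm, with a round flat recess 67 mm wide, 5 mm deep, lined with grey felt, in its top: the place of the pinion. Fixed, one of four in a low steel tray, 101 mm from centre to centre. Origin: centre of its underside, below the recess's middle; z up; recess floor 15 mm, block top 20 mm above the origin.
- nest_wheel: Wooden block, 96 x 96 x 20 mm, with a round flat recess 81 mm wide, 5 mm deep, lined with grey felt, in its top: the place of the gear wheel. Fixed, one of four in a low steel tray, 101 mm from centre to centre. Origin: centre of its underside, below the recess's middle; z up; recess floor 15 mm, block top 20 mm above the origin.

How it is judged:
By the outcome, as a careful person would: the job done as asked, in the order asked, and still so for the second after the job is handed in, with the robot touching nothing.
It also fails if it takes over 99 s, if anything falls off the work surface, if the arm or the gripper's body presses on something with over 40 N, if the wrist force passes 120 N, or if a joint passes its speed limit or range.

## Working session

There is one attempt and no reset: what is moved stays moved. The work goes in short steps, Python scripts to look and compute and a tool call to move; the robot and the scene stay as the last step left them, time stands still between calls to the robot, and variables do not carry over. Pictures are saved under pics/ and viewed, at most 14 in all, crops included, and the job is handed in when it is done.

```bash
mkdir -p pics; ls; python3 - <<'E'
from cell import manip
import cv2,numpy as np
s=manip.read_state();print(s['eef_pos'],s['eef_rot'],manip.grip_depth,s['finger_gap'])
for n in('scene','top'):
    p,d=manip.camera(n);cv2.imwrite(f'pics/{n}0.png',p[:,:,::-1]);np.savez(f'pics/{n}0.npz',p=p,d=d)
    print(manip.camera_info(n))
print(manip.camera_info('wrist'))
E
```

```text
pics
[135.88075563 532.67113894 204.86905144] [-3.14041309e+00 -6.38967540e-05  2.89183599e+00] -18.8 94.43256954719577
{'K': array([[469.5034971 ,   0.        , 255.11402384],
       [  0.        , 469.5034971 , 185.85701529],
       [  0.        ,   0.        ,   1.        ]]), 'dist': array([-0.04878899,  0.        ,  0.        ,  0.        ,  0.        ]), 'rvec': array([ 2.17869552, -0.81337049,  0.38091751]), 'tvec': array([-484.67802163,  188.39865856,  755.20609547])}
{'K': array([[449.3763118 ,   0.        , 259.45996164],
       [  0.        , 449.3763118 , 194.44823461],
       [  0.        ,   0.        ,   1.        ]]), 'dist': array([-0.0889066,  0.       ,  0.       ,  0.       ,  0.       ]), 'rvec': array([ 2.20071633, -2.17092035,  0.10792003]), 'tvec': array([-203.97149933,  473.4609225 ,  883.86779792])}
{'K': array([[296.13342002,   0.        , 253.92587962],
       [  0.        , 296.13342002, 189.46811616],
       [  0.        ,   0.        ,   1.        ]]), 'dist': array([-0.04377459,  0.        ,  0.        ,  0.        ,  0.        ]), 'mount': array([[-4.84164204e-04, -9.60433258e-01, -2.78509826e-01,
         8.13137918e+01],
       [ 9.99999182e-01, -7.94646460e-04,  1.00190749e-03,
        -2.53168453e-01],
       [-1.18358212e-03, -2.78509113e-01,  9.60432857e-01,
        -1.79262744e+02],
       [ 0.00000000e+00,  0.00000000e+00,  0.00000000e+00,
         1.00000000e+00]])}
```

View pics/top0.png

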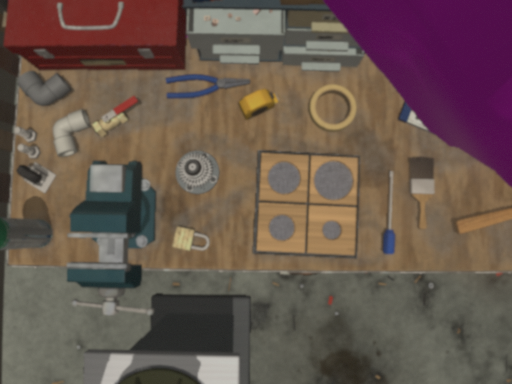

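View pics/scene0.png

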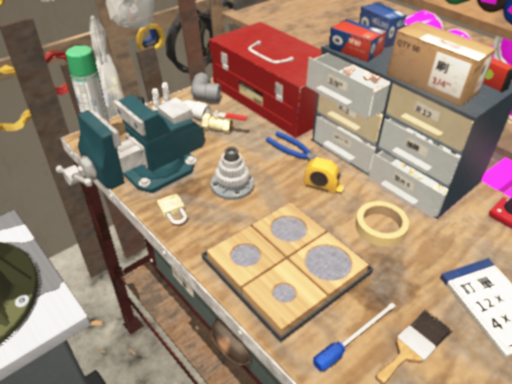

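The top view shows the stack at about (197,172). The nests are collar (332,230), bearing (282,228), pinion (285,177) and wheel (333,180). The scene view confirms the stack, with a vise and a padlock close to it.

```bash
cat > h.py <<'E'
import numpy as np,cv2
from cell import manip
from scipy.spatial.transform import Rotation as R
def ray(name,uv,pose=None):
    i=manip.camera_info(name)
    n=cv2.undistortPoints(np.array(uv,float).reshape(-1,1,2),i['K'],i['dist'])[:,0]
    n=np.c_[n,np.ones(len(n))]
    if name=='wrist':
        p,r=pose; T=np.eye(4);T[:3,:3]=R.from_euler('xyz',r).as_matrix();T[:3,3]=p
        C=T@i['mount']; return C[:3,3],n@C[:3,:3].T
    M=cv2.Rodrigues(i['rvec'])[0]
    return -M.T@i['tvec'],n@M
def onz(name,uv,z,pose=None):
    o,d=ray(name,uv,pose); return o+d*((z-o[2])/d[:,2])[:,None]
def cloud(name,d,pose=None):
    v,u=np.mgrid[:d.shape[0],:d.shape[1]]
    o,r=ray(name,np.c_[u.ravel(),v.ravel()],pose)
    P=o+r*d.ravel()[:,None]; P[d.ravel()==0]=np.nan
    return P.reshape(*d.shape,3)
E
cat > a.py <<'E'
from h import *
for n,st in(('top',[(332,230,15),(282,228,15),(285,177,15),(333,180,15),(197,168,92)]),('scene',[(285,292,15),(245,254,15),(289,228,15),(328,262,15),(231,152,92)])):
    f=np.load(f'pics/{n}0.npz');P=cloud(n,f['d']);p=f['p'].astype(int)
    sat=p.max(2)-p.min(2)
    for u,v,z in st:
        out=onz(n,[(u,v)],z)[0]
        if z==15:
            m=((sat<28)&(p.max(2)<190)).astype(np.uint8)
            m=cv2.morphologyEx(m,cv2.MORPH_OPEN,np.ones((3,3),np.uint8))
            k,l,s,c=cv2.connectedComponentsWithStats(m,connectivity=4); j=l[v,u]
            ys,xs=np.where(l==j); q=onz(n,np.c_[xs,ys],15)
            print(n,out.round(),s[j,4],'cen',q.mean(0).round(1),'mid',((q.max(0)+q.min(0))/2).round(1),np.ptp(q,0).round(1),'depth z',P[v,u].round(1))
        else: print(n,out.round(1),P[v,u].round(1))
    Q=P[120:220,150:260].reshape(-1,3)
    zs=Q[:,2]; 
    for a,b in((70,90),(86,100),(70,80),(55,64),(36,44),(20,30)):
        w=Q[(zs>a)&(zs<b)]; w=w[np.hypot(*(w[:,:2]-onz(n,[st[4][:2]],92)[0][:2]).T)<60]
        if len(w): print(a,b,len(w),w.mean(0).round(1),w.min(0).round(1),w.max(0).round(1))
E
python3 a.py
```

```text
top [ 407. -346.   15.] 241 cen [ 406.8 -343.8   15. ] mid [ 406.6 -343.5   15. ] [32.5 32.7  0. ] depth z [ 406.5 -344.9   18.4]
top [ 409. -244.   15.] 481 cen [ 411.  -242.4   15. ] mid [ 411.4 -242.    15. ] [48.5 48.6  0. ] depth z [ 409.4 -243.9   15.5]
top [ 513. -249.   15.] 763 cen [ 512.4 -246.2   15. ] mid [ 513.2 -246.2   15. ] [61.8 63.3  0. ] depth z [ 512.7 -248.9   19.1]
top [ 509. -348.   15.] 1110 cen [ 508.4 -347.6   15. ] mid [ 508.7 -347.7   15. ] [74.4 74.2  0. ] depth z [ 508.2 -347.1   17.8]
top [518.1 -79.3  92. ] [518.6 -78.9  88.6]
70 90 254 [520.6 -70.2  78.4] [502.9 -88.4  70.3] [541.7 -50.4  89.9]
86 100 111 [521.7 -69.1  91.7] [508.9 -81.4  86.1] [535.4 -56.6  96.8]
70 80 182 [520.3 -70.4  75.8] [502.9 -88.4  70.3] [541.7 -50.4  79.8]
55 64 161 [517.2 -71.9  59.9] [495.7 -94.9  55.1] [548.3 -41.8  63.9]
36 44 250 [517.5 -72.7  40.1] [ 489.1 -102.4   36. ] [555.6 -34.5  44. ]
20 30 25 [512.6 -77.1  26.8] [ 490.7 -101.1   20. ] [557.2 -36.8  29.8]
scene [ 410. -341.   15.] 133933 cen [ 655.4 -105.3   15. ] mid [1017.6  321.2   15. ] [2015.6 1969.2    0. ]
[... 209 characters left out ...]
-105.3   15. ] mid [1017.6  321.2   15. ] [2015.6 1969.2    0. ] depth z [ 514.6 -242.9   15.2]
scene [ 510. -344.   15.] 1057 cen [ 508.4 -344.7   15. ] mid [ 509.7 -343.6   15. ] [72.8 73.7  0. ] depth z [ 507.8 -345.6   17.6]
scene [516.4 -73.6  92. ] [522.  -66.5  85.1]
70 90 229 [517.6 -73.6  79.2] [502.2 -88.9  70. ] [540.1 -50.4  89.9]
86 100 102 [520.8 -69.   90.1] [508.  -80.9  86. ] [535.9 -52.5  93.8]
70 80 138 [515.9 -75.3  75.1] [502.2 -88.9  70. ] [540.1 -50.4  80. ]
55 64 180 [514.5 -78.4  59.1] [495.5 -96.7  55.1] [548.4 -41.3  63.9]
36 44 213 [511.6 -81.   39.6] [ 487.7 -101.7   36. ] [555.7 -37.2  44. ]
20 30 70 [506.9 -86.6  27.1] [ 488.1 -101.5   21. ] [542.3 -51.6  30. ]
```

```bash
python3 - <<'E'
from h import *
f=np.load('pics/top0.npz');P=cloud('top',f['d'])
print('cam',ray('top',[(0,0)])[0].round())
for u,v in((450,60),(400,30),(490,150),(400,80)):print((u,v),P[v,u].round())
for n in('top','scene'):
    P=cloud(n,np.load(f'pics/{n}0.npz')['d']).reshape(-1,3);P=P[~np.isnan(P[:,0])]
    print(n)
    for x in range(150,750,50):
        print(x,[int(np.percentile(w,98)) if len(w:=P[(P[:,0]>=x)&(P[:,0]<x+50)&(P[:,1]>=y)&(P[:,1]<y+50),2])>3 else -1 for y in range(-500,600,50)])
E
```

```text
cam [ 401. -184.  923.]
(450, 60) [ 477. -270.  738.]
(400, 30) [ 498. -254.  720.]
(490, 150) [ 447. -316.  684.]
(400, 80) [ 490. -269.  673.]
top
150 [-789, -791, -790, -791, -792, -791, -11, -2, -6, -1, 0, -2, 0, -19, -790, -791, -796, -1, -792, -791, -789, -791]
200 [-791, -792, -790, -791, -790, -791, -790, -790, -791, -791, -790, 94, -791, -790, -790, -1, -1, -1, -1, -1, -790, -790]
250 [-1, -1, -1, -784, -1, -1, -1, -1, -1, 122, 120, 108, 109, 49, -794, -1, -1, -1, -1, -1, -787, -792]
300 [3, 3, 3, 3, 2, 3, 3, 3, 3, 3, 169, 169, 169, 3, 3, 3, 3, -1, -1, -1, -1, -1]
350 [25, 3, 25, 25, 25, 24, 23, 3, 20, 20, 165, 166, 167, 3, 192, 144, 2, -1, -1, -1, -1, -1]
400 [19, 3, 632, 722, 756, 25, 23, 3, 17, 19, 167, 168, 168, 2, 184, 129, 3, -1, -1, -1, -1, -1]
450 [14, 14, 24, 700, 785, 744, 22, 7, 56, 11, 125, 134, 133, 3, 35, 53, 3, -1, -1, -1, -1, -1]
500 [13, 14, 24, 24, 720, 738, 22, 20, 93, 60, 119, 136, 134, 3, 47, 63, 3, -1, -1, -1, -1, -1]
550 [3, 7, 24, 23, 24, 24, 14, 3, 39, 10, 3, 3, 26, 40, 41, 61, 3, -1, -1, -1, -1, -1]
600 [13, 2, 26, 26, 3, 4, 60, 4, 3, 3, 3, 48, 50, 
[... 736 characters left out ...]
-795, -793, -794, -794, -619]
400 [18, 1, 23, 23, 23, 23, 22, 1, 9, 18, 164, 166, 165, -505, 221, 224, 0, -794, -795, -795, -795, -619]
450 [13, 3, 22, 23, 23, 23, 22, 8, 57, 11, 123, 132, 131, -1, -1, 1, 0, -1, -1, -1, -794, -628]
500 [12, 12, 23, 23, 23, 23, 21, 32, 92, 58, 120, 133, 132, -1, -1, 62, -1, -1, -1, -1, -790, -621]
550 [1, 6, 21, 22, 23, 23, 13, 1, 17, 1, 1, 1, 29, -1, -1, 60, 0, -1, -1, -1, -794, -686]
600 [12, 0, 24, 24, 1, 23, 58, 1, 1, 2, 2, 47, 48, 38, 36, 44, 0, -1, -1, -1, -1, -1]
650 [12, 0, 24, 24, 23, 58, 61, 8, 13, 13, 2, 47, 2, 2, 44, 45, 35, -1, -1, -1, -1, -1]
700 [0, 1, 177, 179, 177, 224, 224, 225, 225, 136, 137, 137, 137, 137, 138, 138, -1, -1, -1, -1, -1, -1]
```

```bash
cat > t.py <<'E'
import sys
from h import *
def go(x,y,z,yaw=np.pi/2):
    s=manip.read_state();r=R.from_euler('xyz',s['eef_rot']);g=R.from_euler('xyz',[np.pi,0,yaw])
    print('to',(x,y,z),r.inv().apply(np.array([x,y,z])-s['eef_pos']).round(1),(r.inv()*g).as_rotvec().round(3))
if __name__=='__main__':
    a=list(map(float,sys.argv[1:]))
    for i in range(0,len(a),3): go(*a[i:i+3])
E
python3 - <<'E'
from h import *
f=np.load('pics/top0.npz');P=cloud('top',f['d']);p=f['p'].astype(int)
m=(p[...,0]>p[...,1]+50)&(p[...,2]>p[...,1]+50);print(m.sum(),np.nanmin(P[m],0),np.nanmax(P[m],0))
E
```

```text
16002 [ 435.22398626 -356.99289792  627.16406131] [ 534.90614789 -224.47807484  794.22551071]
```

Request:
{"api": "move_tool", "payload": {
  "deltas": "0 0 -50 0 0 0 | -10 -10 -95 0 0 0 | -46 -44 -95 0 0 0.13 | -82 -78 -95 0 0 0.26 | -118 -112 -95 0 0 0.39",
  "aperture": 94,
  "grip_n": 30
}}

```text
clock: 0.6
eef_pos: [223.0, 393.6, 300.2]
eef_rot: [-3.141, 0.0, 2.497]
wrist_force: [0.8, 0.4, 0.0]
finger_gap: 94.0
finger_force: 0.0
```

```bash
python3 t.py 522 -69 300 522 -69 150
```

```text
to (522.0, -69.0, 300.0) [-5.169e+02 -1.903e+02  3.000e-01] [-0.     0.     0.927]
to (522.0, -69.0, 150.0) [-516.9 -190.2  150.3] [-0.     0.     0.927]
```

Request:
{"api": "move_tool", "payload": {
  "deltas": "-46 -17 0 0 0 0.09 | -92 -34 0 0 0 0.18 | -138 -51 0 0 0 0.27 | -184 -68 0 0 0 0.36 | -230 -85 0 0 0 0.45"
}}

```text
clock: 1.1
eef_pos: [356.9, 187.8, 300.4]
eef_rot: [3.141, 0.0, 2.048]
wrist_force: [0.4, 0.4, -0.3]
finger_gap: 93.8
finger_force: 0.0
```

```bash
python3 t.py 522 -69 300 522 -69 150
```

```text
to (522.0, -69.0, 300.0) [-304.    28.6    0.5] [ 0.    -0.     0.477]
to (522.0, -69.0, 150.0) [-304.    28.6  150.5] [ 0.    -0.     0.477]
```

```bash
grep -c . t.py; ls
```

```text
8
a.py
h.py
pics
t.py
```

Request:
{"api": "move_tool", "payload": {
  "deltas": "-48 5 0 0 0 0.1 | -96 10 0 0 0 0.2 | -144 15 0 0 0 0.3 | -192 20 0 0 0 0.4 | -238 24 12 0 0 0.477"
}}

```text
clock: 1.6
eef_pos: [488.9, -12.3, 289.3]
eef_rot: [3.139, 0.0, 1.57]
wrist_force: [-0.4, 0.3, 0.8]
finger_gap: 93.9
finger_force: 0.0
```

Request:
{"api": "move_tool", "payload": {
  "deltas": "-22 14 45 0 0 0 | -55 28 75 0 0 0 | -64 32 95 0 0 0 | -64 32 95 0 0 0"
}}

```text
clock: 2.0
eef_pos: [519.0, -75.0, 190.4]
eef_rot: [-3.136, -0.001, 1.573]
wrist_force: [0.7, -0.4, 0.9]
finger_gap: 94.1
finger_force: 0.0
```

```bash
cat > w.py <<'E'
import sys
from h import *
s=manip.read_state();p,d=manip.camera('wrist');n=sys.argv[1]
cv2.imwrite(f'pics/{n}.png',p[:,:,::-1]);pose=(s['eef_pos'],s['eef_rot']);np.savez(f'pics/{n}.npz',p=p,d=d,pos=pose[0],rot=pose[1])
E
python3 w.py w1; python3 t.py 522 -69 150 522 -69 83
```

```text
to (522.0, -69.0, 150.0) [ 5.1  2.6 42.6] [-0.003 -0.001  0.003]
to (522.0, -69.0, 83.0) [  5.1   2.8 109.6] [-0.003 -0.001  0.003]
```

View pics/w1.png

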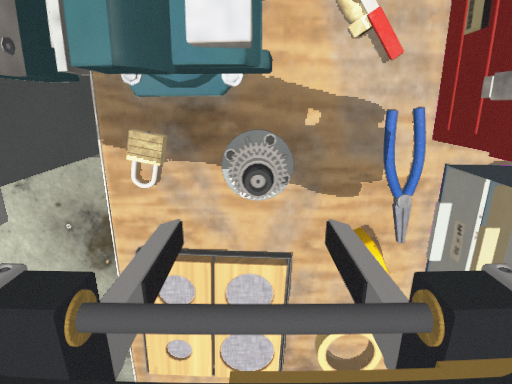

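The wrist view shows the collar at about (258,181), between the fingers' plane and clear of everything. The nests show at the bottom: (177,290), (249,290), (179,349) and (247,350).

```bash
python3 - <<'E'
from h import *
f=np.load('pics/w1.npz');pose=(f['pos'],f['rot']);print(pose)
print(onz('wrist',[(258,181)],92,pose).round(1))
P=cloud('wrist',f['d'],pose);Q=P[120:220,200:310].reshape(-1,3)
for a,b in((88,96),(73,79),(56,63),(37,43)):
    w=Q[(Q[:,2]>a)&(Q[:,2]<b)];print(a,len(w),w.mean(0).round(1),((w.min(0)+w.max(0))/2).round(1),np.ptp(w,0).round(1))
print(onz('wrist',[(177,290),(249,290),(179,349),(247,350)],15,pose).round(1))
E
```

```text
(array([518.97539443, -74.97040773, 190.35665023]), array([-3.13602723e+00, -1.13397845e-03,  1.57292606e+00]))
[[522.3 -65.4  92. ]]
88 359 [521.4 -66.9  91.6] [521.4 -67.1  90.9] [25.4 26.1  5.5]
73 539 [521.5 -63.4  75.6] [521.4 -67.3  76.2] [38.9 39.4  5.5]
56 465 [521.5 -59.3  59.7] [521.7 -67.5  59.5] [52.2 53.9  6.9]
37 591 [521.  -55.4  39.9] [521.6 -67.3  40. ] [66.5 66.3  5.8]
[[ 411.  -242.2   15. ]
 [ 511.5 -241.3   15. ]
 [ 405.8 -346.    15. ]
 [ 508.1 -346.4   15. ]]
```

Request:
{"api": "move_tool", "payload": {
  "deltas": "6 2.6 45 -0.003 0 0 | 7 2.6 80 -0.003 0 0 | 7 2.6 100 -0.003 0 0 | 7 2.6 107 -0.003 0 0 | 7 2.6 107 -0.003 0 0",
  "aperture": 60
}}

```text
clock: 2.55
eef_pos: [522.9, -66.5, 87.4]
eef_rot: [3.138, 0.0, 1.576]
wrist_force: [-0.2, -0.5, -0.2]
finger_gap: 60.8
finger_force: 0.0
```

Request:
{"api": "move_tool", "payload": {
  "deltas": "0 0 0 0 0 0 | 0 0 0 0 0 0 | 0 0 0 0 0 0 | 0 0 0 0 0 0 | 0 0 0 0 0 0",
  "aperture": 20,
  "grip_n": 20
}}

```text
clock: 3.05
eef_pos: [522.8, -67.1, 86.8]
eef_rot: [3.138, 0.0, 1.575]
wrist_force: [-0.9, 0.3, 3.1]
finger_gap: 25.8
finger_force: 20.0
```

Request:
{"api": "move_tool", "payload": {
  "deltas": "0 0 0 0 0 0 | 0 0 0 0 0 0 | 0 0 0 0 0 0 | 0 0 0 0 0 0 | 0 0 0 0 0 0"
}}

```text
clock: 3.55
eef_pos: [522.8, -67.1, 86.8]
eef_rot: [3.138, 0.0, 1.575]
wrist_force: [-1.3, -0.1, 5.6]
finger_gap: 25.4
finger_force: 20.0
```

Request:
{"api": "move_tool", "payload": {
  "deltas": "0 0 0 0 0 0 | 0 0 0 0 0 0 | -0.5 -1 4 0 0 0 | -0.5 -1 4 0 0 0",
  "aperture": 45
}}

```text
clock: 3.95
eef_pos: [521.1, -67.5, 81.7]
eef_rot: [3.14, -0.0, 1.575]
wrist_force: [-0.1, 0.1, 0.6]
finger_gap: 44.4
finger_force: 0.0
```

Request:
{"api": "move_tool", "payload": {
  "deltas": "0 0 0 0 0 0 | 0 0 0 0 0 0 | 0 0 0 0 0 0 | 0 0 0 0 0 0 | 0 0 0 0 0 0",
  "aperture": 20,
  "grip_n": 20
}}

```text
clock: 4.45
eef_pos: [521.7, -67.5, 82.5]
eef_rot: [3.138, 0.0, 1.575]
wrist_force: [0.4, 0.7, -0.6]
finger_gap: 26.0
finger_force: 20.0
```

Request:
{"api": "move_tool", "payload": {
  "deltas": "0 0 -8 0 0 0 | 0 0 -20 0 0 0 | -20 0 -45 0 0 0 | -60 -10 -60 0 0 0 | -100 -30 -60 0 0 0"
}}

```text
clock: 4.95
eef_pos: [493.0, -168.9, 145.7]
eef_rot: [3.134, 0.002, 1.577]
wrist_force: [1.6, -0.0, -1.3]
finger_gap: 25.9
finger_force: 20.0
```

```bash
python3 t.py 407 -344 100
```

```text
to (407.0, -344.0, 100.0) [-174.5  -87.3   45.4] [0.008 0.002 0.006]
```

Request:
{"api": "move_tool", "payload": {
  "deltas": "-40 -20 0 0 0 0 | -85 -42 10 0 0 0 | -130 -64 20 0 0 0 | -172 -86 40 0.008 0 0.006 | -174 -87 45 0.008 0 0.006"
}}

```text
clock: 5.45
eef_pos: [403.3, -345.2, 96.6]
eef_rot: [-3.136, 0.0, 1.565]
wrist_force: [0.5, 0.6, -0.8]
finger_gap: 25.8
finger_force: 20.0
```

Request:
{"api": "move_tool", "payload": {
  "deltas": "0 0 0 0 0 0 | 0 0 0 0 0 0"
}}

```text
clock: 5.65
eef_pos: [406.4, -341.4, 98.0]
eef_rot: [-3.137, 0.0, 1.569]
wrist_force: [0.1, 0.4, -0.3]
finger_gap: 25.9
finger_force: 20.0
```

```bash
python3 w.py w2; python3 t.py 407 -344 24
```

```text
to (407.0, -344.0, 24.0) [-2.7  0.7 74.2] [-0.004  0.001 -0.001]
```

View pics/w2.png

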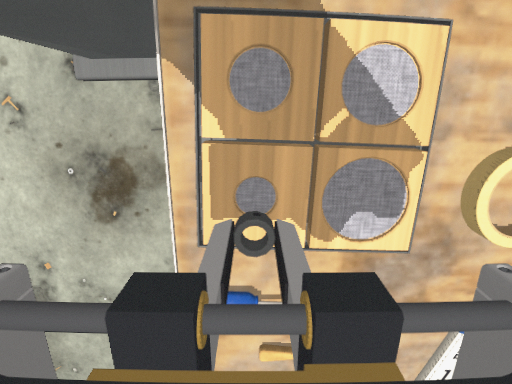

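The wrist view shows the collar held level between the fingertips at (255,233). The recesses are collar (257,194), bearing (260,79), pinion (381,83) and wheel (366,199).

```bash
python3 - <<'E'
from h import *
f=np.load('pics/w2.npz');pose=(f['pos'],f['rot'])
print(onz('wrist',[(256.5,194.5),(260,79),(381,83),(365.5,199)],15,pose).round(1))
print(onz('wrist',[(255,233)],109,pose).round(1), pose[0])
E
```

```text
[[ 408.3 -341.    15. ]
 [ 411.2 -239.9   15. ]
 [ 513.5 -242.6   15. ]
 [ 510.3 -345.5   15. ]]
[[ 406.9 -337.   109. ]] [ 406.3613776  -341.43494981   98.0346453 ]
```

Request:
{"api": "move_tool", "payload": {
  "deltas": "-3.5 1.3 35 -0.004 0 0 | -3.5 1.3 60 -0.004 0 0 | -3.5 1.3 70 -0.004 0 0 | -3.5 1.3 74 -0.004 0 0 | -3.5 1.3 75 -0.004 0 0"
}}

```text
clock: 6.2
eef_pos: [407.4, -345.3, 23.4]
eef_rot: [-3.141, 0.001, 1.57]
wrist_force: [-1.7, 2.1, 4.4]
finger_gap: 25.6
finger_force: 20.0
```

Request:
{"api": "move_tool", "payload": {
  "deltas": "0 0 0 0 0 0 | 0 0 0 0 0 0"
}}

```text
clock: 6.4
eef_pos: [407.4, -345.7, 23.3]
eef_rot: [3.141, 0.001, 1.569]
wrist_force: [1.0, 2.8, 6.0]
finger_gap: 26.0
finger_force: 20.0
```

```bash
python3 w.py w3; python3 t.py 408 -345 21.5
```

```text
to (408.0, -345.0, 21.5) [0.7 0.6 1.8] [ 0.001  0.001 -0.002]
```

View pics/w3.png

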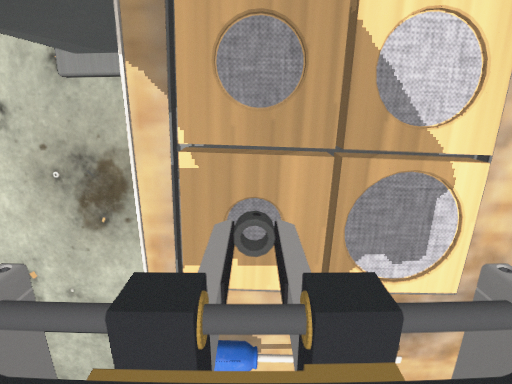

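```bash
python3 - <<'E'
from h import *
f=np.load('pics/w3.npz');pose=(f['pos'],f['rot'])
print('recess top edge, l, r',onz('wrist',[(255,197),(228,220),(282,220)],15,pose).round(1))
print('collar top c',onz('wrist',[(255,233),(255,212),(255,254)],33,pose).round(1))
P=cloud('wrist',f['d'],pose);print(P[200:256:4,255].round(1))
E
```

```text
recess top edge, l, r [[ 408.  -324.1   15. ]
 [ 389.6 -340.4   15. ]
 [ 426.4 -340.5   15. ]]
collar top c [[ 407.9 -341.9   33. ]
 [ 407.9 -328.    33. ]
 [ 407.9 -356.5   33. ]]
[[ 408.  -325.3   17.8]
 [ 408.  -328.1   17.5]
 [ 408.  -331.    17.2]
 [ 408.  -332.    22.1]
 [ 407.9 -332.4   28.3]
 [ 407.9 -333.2   33.1]
 [ 407.9 -335.9   32.7]
 [ 408.  -345.7   16.4]
 [ 408.  -348.1   17.8]
 [ 408.  -351.5   16.9]
 [ 408.  -354.3   17.3]
 [ 407.9 -354.1   23.6]
 [ 407.9 -353.8   30. ]
 [ 407.9 -354.8   33.5]]
```

Request:
{"api": "move_tool", "payload": {
  "deltas": "0 0 0 0 0 0 | 0 0 0 0 0 0 | 0 0 0 0 0 0",
  "aperture": 40
}}

```text
clock: 6.75
eef_pos: [406.5, -345.6, 22.3]
eef_rot: [-3.141, 0.0, 1.569]
wrist_force: [-2.2, -0.1, 3.0]
finger_gap: 39.8
finger_force: 1.8
```

Request:
{"api": "move_tool", "payload": {
  "deltas": "0 0 -20 0 0 0 | 10 8 -60 0 0 0 | 50 25 -90 0 0 0 | 95 45 -98 0 0 0 | 140 60 -100 0 0 0"
}}

```text
clock: 7.25
eef_pos: [468.0, -204.6, 123.6]
eef_rot: [3.14, 0.001, 1.568]
wrist_force: [0.6, 0.1, -0.8]
finger_gap: 40.1
finger_force: 0.0
```

```bash
python3 w.py w4
python3 t.py 521.6 -69 110 521.6 -69 67
python3 - <<'E'
from h import *
f=np.load('pics/w4.npz');pose=(f['pos'],f['rot']);P=cloud('wrist',f['d'],pose).reshape(-1,3)
w=P[(abs(P[:,0]-408)<30)&(abs(P[:,1]+344)<30)&(P[:,2]>26)];print(len(w))
if len(w):print(w.mean(0),np.ptp(w,0))
E
```

```text
to (521.6, -69.0, 110.0) [129.6  52.3  13.3] [ 0.001 -0.001  0.001]
to (521.6, -69.0, 67.0) [129.6  52.3  56.3] [ 0.001 -0.001  0.001]
0
```

Request:
{"api": "move_tool", "payload": {
  "deltas": "40 16 0 0 0 0 | 80 32 0 0 0 0 | 118 47 3 0 0 0 | 128 51 8 0 0 0 | 129 52 10 0 0 0",
  "aperture": 62
}}

```text
clock: 7.8
eef_pos: [519.2, -75.8, 111.3]
eef_rot: [-3.14, -0.0, 1.571]
wrist_force: [0.5, 0.0, -1.0]
finger_gap: 62.3
finger_force: 0.0
```

Request:
{"api": "move_tool", "payload": {
  "deltas": "0 0 0 0 0 0 | 0 0 0 0 0 0"
}}

```text
clock: 8.0
eef_pos: [518.9, -78.0, 112.0]
eef_rot: [-3.14, 0.0, 1.567]
wrist_force: [-0.3, 0.5, 0.7]
finger_gap: 62.5
finger_force: 0.0
```

```bash
python3 t.py 521.6 -69 67
```

```text
to (521.6, -69.0, 67.0) [ 9.   2.7 45. ] [-0.001  0.    -0.003]
```

Request:
{"api": "move_tool", "payload": {
  "deltas": "10 2.7 5 0 0 0 | 11 2.7 25 0 0 0 | 11 2.7 40 0 0 0 | 11 2.7 45 0 0 0 | 11 2.7 45 0 0 0"
}}

```text
clock: 8.5
eef_pos: [521.6, -65.8, 66.5]
eef_rot: [-3.14, -0.0, 1.568]
wrist_force: [0.7, 0.3, -0.5]
finger_gap: 62.2
finger_force: 0.0
```

Request:
{"api": "move_tool", "payload": {
  "deltas": "0 0 0 0 0 0"
}}

```text
clock: 8.6
eef_pos: [522.2, -65.9, 67.6]
eef_rot: [-3.141, 0.0, 1.568]
wrist_force: [0.9, -0.3, -0.6]
finger_gap: 61.9
finger_force: 0.0
```

Request:
{"api": "move_tool", "payload": {
  "deltas": "-1 0 0.5 0 0 0 | -1 0 0.5 0 0 0 | -1 0 0.5 0 0 0 | -1 0 0.5 0 0 0 | -1 0 0.5 0 0 0",
  "aperture": 30,
  "grip_n": 25
}}

```text
clock: 9.1
eef_pos: [522.0, -66.8, 66.8]
eef_rot: [-3.141, 0.0, 1.569]
wrist_force: [-0.6, -1.3, 3.0]
finger_gap: 38.9
finger_force: 25.0
```

Request:
{"api": "move_tool", "payload": {
  "deltas": "0 0 -5 0 0 0 | 0 0 -15 0 0 0 | 0 0 -30 0 0 0 | 0 0 -42 0 0 0 | 0 0 -50 0 0 0"
}}

```text
clock: 9.6
eef_pos: [522.3, -66.8, 118.0]
eef_rot: [3.141, 0.0, 1.569]
wrist_force: [0.5, 0.7, -1.4]
finger_gap: 39.1
finger_force: 25.0
```

Request:
{"api": "move_tool", "payload": {
  "deltas": "-30 -10 -2 0 0 0 | -65 -40 -4 0 0 0 | -100 -70 -4 0 0 0 | -135 -95 0 0 0 0 | -170 -108 20 0 0 0"
}}

```text
clock: 10.1
eef_pos: [412.8, -238.2, 98.3]
eef_rot: [3.14, 0.002, 1.569]
wrist_force: [1.0, -0.0, -1.9]
finger_gap: 39.2
finger_force: 25.0
```

Request:
{"api": "move_tool", "payload": {
  "deltas": "0 0 0 0 0 0 | 0 0 0 0 0 0"
}}

```text
clock: 10.3
eef_pos: [413.3, -236.8, 96.6]
eef_rot: [-3.14, -0.0, 1.567]
wrist_force: [0.2, -0.2, -1.0]
finger_gap: 38.9
finger_force: 25.0
```

```bash
python3 w.py w5;python3 t.py 411.3 -241 60 411.3 -241 23
```

```text
to (411.3, -241.0, 60.0) [-4.7 -2.5 36.9] [-0.001 -0.    -0.002]
to (411.3, -241.0, 23.0) [-4.7 -2.4 73.9] [-0.001 -0.    -0.002]
```

View pics/w5.png

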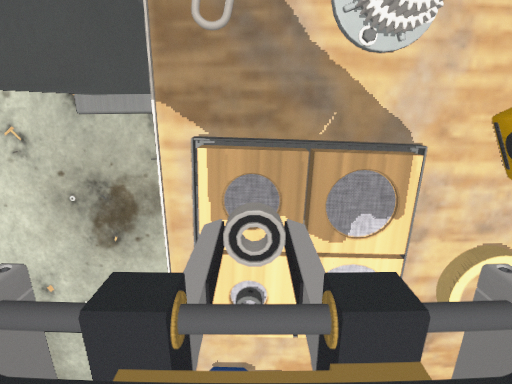

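The bearing is held level at (254,237), and the collar sits in its recess at (249,293). Lowering the bearing next.

Request:
{"api": "move_tool", "payload": {
  "deltas": "-5 -2.2 30 0 0 0 | -5 -2.2 55 0 0 0 | -5 -2.2 67 0 0 0 | -5 -2.2 71 0 0 0 | -5 -2.2 73 0 0 0"
}}

```text
clock: 10.85
eef_pos: [411.9, -241.3, 24.1]
eef_rot: [-3.141, 0.0, 1.57]
wrist_force: [-0.9, -0.1, -1.0]
finger_gap: 39.4
finger_force: 25.0
```

Request:
{"api": "move_tool", "payload": {
  "deltas": "0 0 0 0 0 0 | 0 0 0.5 0 0 0 | 0 0 0.5 0 0 0"
}}

```text
clock: 11.15
eef_pos: [411.7, -241.7, 23.8]
eef_rot: [3.141, 0.001, 1.569]
wrist_force: [0.6, 0.8, 1.2]
finger_gap: 38.9
finger_force: 25.0
```

```bash
python3 w.py w6; python3 t.py 411.3 -241 23
python3 - <<'E'
from h import *
f=np.load('pics/w6.npz');P=cloud('wrist',f['d'],(f['pos'],f['rot']));print(P[170:262:4,254].round(1))
E
```

```text
to (411.3, -241.0, 23.0) [ 0.7 -0.4  0.8] [ 0.     0.001 -0.002]
[[ 411.7 -200.2   22.4]
 [ 411.7 -203.    21.6]
 [ 411.7 -205.2   22.9]
 [ 411.7 -208.1   21.9]
 [ 411.7 -210.8   21.4]
 [ 411.7 -213.4   21.9]
 [ 411.7 -217.3   17.6]
 [ 411.7 -220.3   17. ]
 [ 411.6 -223.2   16.6]
 [ 411.6 -222.8   25.8]
 [   nan    nan    nan]
 [ 411.6 -225.5   32.8]
 [ 411.6 -228.5   31.9]
 [ 411.6 -231.3   31.5]
 [ 411.6 -233.2   33.3]
 [ 411.6 -243.2   16.9]
 [ 411.6 -245.9   17.5]
 [ 411.6 -248.6   18.1]
 [ 411.6 -250.7   19.9]
 [ 411.6 -250.4   26.4]
 [ 411.6 -251.3   30.2]
 [ 411.5 -253.1   32.3]
 [ 411.5 -255.9   32.4]]
```

Request:
{"api": "move_tool", "payload": {
  "deltas": "0.5 0 1 0 0 0 | 0.5 0 1 0 0 0"
}}

```text
clock: 11.4
eef_pos: [411.8, -241.7, 23.6]
eef_rot: [3.141, 0.002, 1.569]
wrist_force: [-5.9, 0.4, 18.7]
finger_gap: 38.9
finger_force: 25.0
```

Request:
{"api": "move_tool", "payload": {
  "deltas": "0 0 0 0 0 0 | 0 0 0 0 0 0 | 0 0 0 0 0 0 | 0 0 0 0 0 0",
  "aperture": 54
}}

```text
clock: 11.8
eef_pos: [411.1, -241.1, 22.3]
eef_rot: [-3.14, 0.0, 1.569]
wrist_force: [-4.6, -1.0, 5.5]
finger_gap: 54.0
finger_force: 3.3
```

Request:
{"api": "move_tool", "payload": {
  "deltas": "0 0 -20 0 0 0 | 0 0 -55 0 0 0 | 35 25 -90 0 0 0 | 75 50 -92 0 0 0 | 110 75 -92 0 0 0",
  "aperture": 76
}}

```text
clock: 12.3
eef_pos: [487.8, -129.8, 115.5]
eef_rot: [3.14, 0.001, 1.568]
wrist_force: [-0.3, -1.2, -0.8]
finger_gap: 75.8
finger_force: 0.0
```

```bash
python3 t.py 521.8 -67 110
```

```text
to (521.8, -67.0, 110.0) [62.9 33.8  5.5] [ 0.002  0.001 -0.003]
```

Request:
{"api": "move_tool", "payload": {
  "deltas": "25 13 0 0 0 0 | 45 24 0 0 0 0 | 55 30 0 0 0 0 | 55 30 0 0 0 0 | 55 30 0 0 0 0"
}}

```text
clock: 12.8
eef_pos: [516.4, -76.8, 113.8]
eef_rot: [-3.14, 0.0, 1.569]
wrist_force: [0.3, -0.4, 0.0]
finger_gap: 76.0
finger_force: 0.0
```

```bash
python3 w.py w7; python3 t.py 521.8 -67 48
```

```text
to (521.8, -67.0, 48.0) [10.1  5.6 65.9] [-0.001  0.    -0.003]
```

View pics/w7.png

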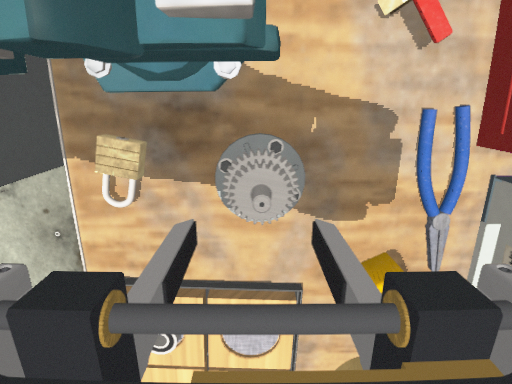

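The pinion and wheel remain on the shaft, whose top is at (262,203). The bearing shows in its nest at (162,343). Going down for the pinion.

Request:
{"api": "move_tool", "payload": {
  "deltas": "9 5 10 0 0 0 | 10 5.5 40 0 0 0 | 10 5.5 60 0 0 0 | 10 5.5 65 0 0 0 | 10 5.5 65 0 0 0"
}}

```text
clock: 13.35
eef_pos: [521.9, -66.3, 48.4]
eef_rot: [-3.139, -0.0, 1.568]
wrist_force: [0.4, 0.2, 1.1]
finger_gap: 76.1
finger_force: 0.0
```

Request:
{"api": "move_tool", "payload": {
  "deltas": "0 0 0 0 0 0"
}}

```text
clock: 13.45
eef_pos: [522.7, -66.4, 49.8]
eef_rot: [3.141, 0.0, 1.568]
wrist_force: [0.5, -0.3, 0.1]
finger_gap: 76.1
finger_force: 0.0
```

```bash
python3 t.py 521.8 -67 48
```

```text
to (521.8, -67.0, 48.0) [-0.6 -0.9  1.8] [ 0.     0.    -0.002]
```

Request:
{"api": "move_tool", "payload": {
  "deltas": "-0.5 -0.6 1.5 0 0 0 | -0.5 -0.6 1.5 0 0 0 | -0.5 -0.6 1.5 0 0 0 | -0.5 -0.6 1.5 0 0 0 | -0.5 -0.6 1.5 0 0 0",
  "aperture": 44,
  "grip_n": 45
}}

```text
clock: 13.95
eef_pos: [521.7, -66.8, 47.8]
eef_rot: [-3.141, 0.0, 1.569]
wrist_force: [-0.8, -0.5, 3.9]
finger_gap: 52.4
finger_force: 45.0
```

Request:
{"api": "move_tool", "payload": {
  "deltas": "0 0 -5 0 0 0 | 0 0 -15 0 0 0 | 0 0 -32 0 0 0 | 0 0 -50 0 0 0 | 0 0 -65 0 0 0"
}}

```text
clock: 14.45
eef_pos: [521.7, -66.7, 114.0]
eef_rot: [-3.141, 0.0, 1.569]
wrist_force: [0.4, 0.4, -1.9]
finger_gap: 52.8
finger_force: 45.0
```

Request:
{"api": "move_tool", "payload": {
  "deltas": "0 0 -2 0 0 0 | -35 -3 -2 0 0 0 | -75 -6 0 0 0 0 | -115 -8 0 0 0 0 | -155 -9 10 0 0 0"
}}

```text
clock: 14.95
eef_pos: [512.3, -223.4, 103.0]
eef_rot: [3.141, 0.001, 1.569]
wrist_force: [0.5, 0.2, -2.4]
finger_gap: 52.6
finger_force: 45.0
```

```bash
python3 w.py w8;python3 t.py 512.5 -244 90 512.5 -244 24
```

```text
to (512.5, -244.0, 90.0) [-16.1   1.5  10.7] [-0.002  0.001 -0.005]
to (512.5, -244.0, 24.0) [-16.    1.6  76.7] [-0.002  0.001 -0.005]
```

Request:
{"api": "move_tool", "payload": {
  "deltas": "-16 1.5 15 0 0 -0.004 | -16.5 1.5 40 0 0 -0.004 | -16.5 1.5 55 0 0 -0.004 | -16.5 1.5 60 0 0 -0.004 | -16.5 1.5 60 0 0 -0.004"
}}

```text
clock: 15.5
eef_pos: [513.5, -237.7, 42.0]
eef_rot: [-3.139, -0.001, 1.573]
wrist_force: [0.8, -0.7, -2.4]
finger_gap: 52.7
finger_force: 45.0
```

Request:
{"api": "move_tool", "payload": {
  "deltas": "0 0 0 0 0 0 | 0 0 0 0 0 0"
}}

```text
clock: 15.7
eef_pos: [514.2, -238.2, 43.5]
eef_rot: [3.141, 0.001, 1.573]
wrist_force: [0.5, -0.8, -2.3]
finger_gap: 52.4
finger_force: 45.0
```

```bash
python3 w.py w9; python3 t.py 512.5 -244 24
```

```text
to (512.5, -244.0, 24.0) [-5.7 -1.7 19.4] [0.    0.001 0.002]
```

View pics/w9.png

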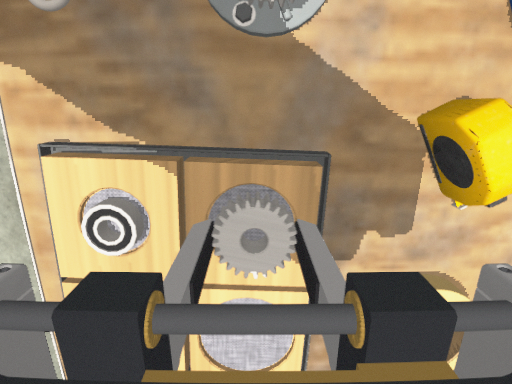

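The bearing is seated in its nest at (110,228). The pinion is held level at (254,236), above its recess, whose far edge is at v≈184 and sides at u≈207 and 297.

```bash
python3 - <<'E'
from h import *
f=np.load('pics/w9.npz');pose=(f['pos'],f['rot']);P=cloud('wrist',f['d'],pose)
print(onz('wrist',[(251,184),(207,218),(297,218)],15,pose).round(1),onz('wrist',[(254,237)],55,pose).round(1),pose[0])
E
```

```text
[[ 512.  -213.1   15. ]
 [ 478.8 -239.6   15. ]
 [ 546.5 -239.5   15. ]] [[ 514.1 -236.3   55. ]] [ 514.23349815 -238.24628659   43.50103116]
```

Request:
{"api": "move_tool", "payload": {
  "deltas": "-7 -1.6 8 0 0 0 | -7 -1.6 16 0 0 0 | -7 -1.6 19 0 0 0 | -7 -1.6 19 0 0 0 | -7 -1.6 19 0 0 0"
}}

```text
clock: 16.25
eef_pos: [511.9, -245.8, 24.1]
eef_rot: [-3.14, 0.001, 1.573]
wrist_force: [-5.8, -0.7, 11.5]
finger_gap: 52.3
finger_force: 45.0
```

```bash
python3 w.py w10; python3 t.py 512.5 -245 23.5
python3 - <<'E'
from h import *
f=np.load('pics/w10.npz');P=cloud('wrist',f['d'],(f['pos'],f['rot']));print(P[150:280:5,252].round(1).tolist())
E
```

```text
to (512.5, -245.0, 23.5) [0.8 0.5 0.6] [-0.001  0.001  0.002]
[[510.4, -194.9, 2.2], [510.5, -196.7, 11.9], [510.5, -198.0, 22.4], [510.5, -201.2, 22.2], [510.5, -204.3, 22.7], [510.5, -207.8, 21.6], [510.5, -211.0, 21.5], [510.5, -215.8, 16.2], [510.5, -219.1, 16.4], [510.5, -222.3, 17.0], [510.5, -223.9, 22.9], [510.6, -223.9, 32.6], [510.6, -225.3, 37.6], [510.6, -228.4, 37.9], [510.6, -231.6, 37.7], [510.6, -235.7, 35.8], [510.5, -247.0, 17.9], [510.5, -251.1, 17.0], [510.5, -255.3, 15.9], [510.5, -255.8, 22.7], [510.6, -255.5, 30.4], [510.6, -255.2, 37.5], [510.6, -258.9, 37.2], [510.6, -262.5, 37.0], [510.6, -266.8, 35.9], [510.6, -269.6, 37.3]]
```

Request:
{"api": "move_tool", "payload": {
  "deltas": "0 0 0 0 0 0 | 0 0 0 0 0 0 | 0 0 0 0 0 0 | 0 0 0 0 0 0",
  "aperture": 66
}}

```text
clock: 16.7
eef_pos: [512.1, -245.2, 23.2]
eef_rot: [-3.14, -0.0, 1.573]
wrist_force: [0.2, 1.1, 0.1]
finger_gap: 66.2
finger_force: 0.0
```

Request:
{"api": "move_tool", "payload": {
  "deltas": "0 0 -20 0 0 0 | 0 0 -60 0 0 0 | 35 2 -88 0 0 0 | 80 4 -90 0 0 0 | 125 6 -90 0 0 0",
  "aperture": 90
}}

```text
clock: 17.2
eef_pos: [518.2, -119.1, 114.5]
eef_rot: [3.141, 0.001, 1.572]
wrist_force: [1.1, 0.8, -0.9]
finger_gap: 89.7
finger_force: 0.0
```

Request:
{"api": "move_tool", "payload": {
  "deltas": "25 2 0 0 0 0 | 40 3 0 0 0 0 | 40 3 0 0 0 0 | 40 3 0 0 0 0"
}}

```text
clock: 17.6
eef_pos: [520.9, -80.9, 113.4]
eef_rot: [-3.14, 0.0, 1.573]
wrist_force: [-0.5, -0.6, 0.7]
finger_gap: 90.1
finger_force: 0.0
```

```bash
python3 t.py 521.8 -67 32
```

```text
to (521.8, -67.0, 32.0) [14.   1.  81.4] [-0.001  0.     0.002]
```

Request:
{"api": "move_tool", "payload": {
  "deltas": "12 1 5 0 0 0 | 14 1 35 0 0 0 | 14 1 60 0 0 0 | 14 1 76 0 0 0 | 14 1 81 0 0 0"
}}

```text
clock: 18.1
eef_pos: [520.8, -66.3, 30.5]
eef_rot: [-3.138, -0.001, 1.572]
wrist_force: [1.3, -0.9, 0.8]
finger_gap: 90.0
finger_force: 0.0
```

Request:
{"api": "move_tool", "payload": {
  "deltas": "0 0 0 0 0 0 | 0 0 0 0 0 0"
}}

```text
clock: 18.3
eef_pos: [522.2, -66.4, 33.2]
eef_rot: [-3.142, 0.0, 1.572]
wrist_force: [0.6, 0.0, -1.1]
finger_gap: 90.1
finger_force: 0.0
```

```bash
python3 t.py 521.8 -67 32
```

```text
to (521.8, -67.0, 32.0) [-0.6 -0.4  1.2] [-0.     0.     0.002]
```

Request:
{"api": "move_tool", "payload": {
  "deltas": "-0.5 -0.4 1.2 0 0 0 | -0.5 -0.4 1.2 0 0 0 | -0.5 -0.4 1.2 0 0 0 | -0.5 -0.4 1.2 0 0 0 | -0.5 -0.4 1.2 0 0 0",
  "aperture": 58,
  "grip_n": 50
}}

```text
clock: 18.8
eef_pos: [521.6, -66.8, 31.6]
eef_rot: [-3.141, 0.0, 1.573]
wrist_force: [-1.1, -0.4, 4.2]
finger_gap: 67.1
finger_force: 50.0
```

Request:
{"api": "move_tool", "payload": {
  "deltas": "0 0 -5 0 0 0 | 0 0 -20 0 0 0 | 0 0 -42 0 0 0 | 0 0 -65 0 0 0 | 0 0 -80 0 0 0"
}}

```text
clock: 19.3
eef_pos: [521.5, -66.7, 112.7]
eef_rot: [-3.141, 0.0, 1.573]
wrist_force: [-0.6, -0.9, -4.4]
finger_gap: 67.4
finger_force: 50.0
```

Request:
{"api": "move_tool", "payload": {
  "deltas": "-10 0 -2 0 0 0 | -50 -2 -2 0 0 0 | -95 -4 -2 0 0 0 | -140 -6 -2 0 0 0 | -185 -8 -2 0 0 0"
}}

```text
clock: 19.8
eef_pos: [512.8, -253.8, 112.1]
eef_rot: [-3.139, -0.001, 1.573]
wrist_force: [1.0, -1.0, -3.5]
finger_gap: 67.1
finger_force: 50.0
```

```bash
python3 t.py 510 -346 60
```

```text
to (510.0, -346.0, 60.0) [-92.2  -2.8  52.1] [-0.003 -0.001  0.002]
```

Request:
{"api": "move_tool", "payload": {
  "deltas": "-40 -1 0 0 0 0 | -78 -2.5 0 0 0 0 | -90 -2.8 15 0 0 0 | -92 -2.8 50 0 0 0 | -92 -2.8 65 0 0 0"
}}

```text
clock: 20.3
eef_pos: [509.1, -343.0, 43.8]
eef_rot: [-3.136, -0.004, 1.572]
wrist_force: [0.6, 0.4, -4.4]
finger_gap: 67.4
finger_force: 50.0
```

Request:
{"api": "move_tool", "payload": {
  "deltas": "0 0 0 0 0 0 | 0 0 0 0 0 0"
}}

```text
clock: 20.5
eef_pos: [511.4, -343.4, 48.7]
eef_rot: [-3.141, -0.0, 1.574]
wrist_force: [0.4, 0.0, -3.2]
finger_gap: 66.9
finger_force: 50.0
```

```bash
python3 w.py w11; python3 t.py 510 -346 24
```

```text
to (510.0, -346.0, 24.0) [-2.3 -1.8 25.5] [0.    0.001 0.003]
```

View pics/w11.png

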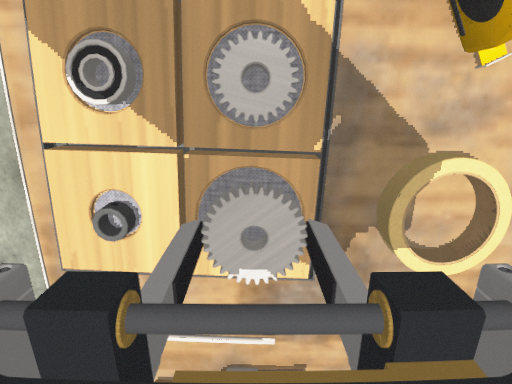

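The three earlier parts sit in their recesses. The wheel is held level at (254,237), and its recess has its far edge at v≈166 and sides at u≈198 and 304.

```bash
python3 - <<'E'
from h import *
f=np.load('pics/w11.npz');pose=(f['pos'],f['rot'])
print(onz('wrist',[(251,166),(197.5,208),(303.5,208)],15,pose).round(1),onz('wrist',[(254,237)],57,pose).round(1),pose[0])
E
```

```text
[[ 509.  -306.    15. ]
 [ 468.2 -338.7   15. ]
 [ 549.1 -338.5   15. ]] [[ 511.3 -343.    57. ]] [ 511.40483799 -343.38905823   48.74684704]
```

Request:
{"api": "move_tool", "payload": {
  "deltas": "-3 -2.5 8 0 0 0 | -3 -2.5 17 0 0 0 | -3 -2.5 22 0 0 0 | -3 -2.5 25 0 0 0 | -3 -2.5 25 0 0 0"
}}

```text
clock: 21.05
eef_pos: [508.4, -346.7, 24.4]
eef_rot: [-3.14, -0.0, 1.573]
wrist_force: [-6.7, 4.6, 12.2]
finger_gap: 67.3
finger_force: 50.0
```

```bash
python3 w.py w12; python3 t.py 509 -346.5 23.5
python3 - <<'E'
from h import *
f=np.load('pics/w12.npz');P=cloud('wrist',f['d'],(f['pos'],f['rot']));print(P[140:290:5,252].round(1)[:,1:].tolist())
E
```

```text
to (509.0, -346.5, 23.5) [0.2 0.6 0.9] [-0.002 -0.     0.002]
[[-286.8, 21.2], [-289.7, 22.5], [-295.9, 1.8], [-297.5, 12.7], [-299.0, 22.3], [-302.0, 23.3], [-306.3, 18.1], [-309.9, 16.8], [-312.8, 18.4], [-314.7, 23.8], [-315.4, 32.5], [-318.3, 33.3], [-321.8, 32.4], [-324.8, 33.0], [-328.1, 32.8], [-331.2, 33.1], [-334.5, 33.3], [-337.9, 33.0], [-348.3, 17.1], [-352.2, 16.9], [-355.4, 17.9], [-355.8, 24.8], [-356.4, 30.7], [-359.0, 32.4], [-362.8, 32.3], [-366.4, 32.2], [-369.6, 33.1], [-373.5, 32.8], [-386.6, 18.6], [-388.3, 22.1]]
```

Down on the floor (wheel top is 16 mm above the felt, with about 12 N contact force). Releasing and backing off.

Request:
{"api": "move_tool", "payload": {
  "deltas": "0 0 0 0 0 0 | 0 0 0 0 0 0 | 0 0 0 0 0 0 | 0 0 0 0 0 0",
  "aperture": 80
}}

```text
clock: 21.5
eef_pos: [508.7, -346.8, 23.2]
eef_rot: [-3.141, 0.0, 1.573]
wrist_force: [-1.2, -0.2, 0.2]
finger_gap: 80.1
finger_force: 0.0
```

Request:
{"api": "move_tool", "payload": {
  "deltas": "0 0 -20 0 0 0 | 0 0 -60 0 0 0 | 40 0 -95 0 0 0 | -0 0 -100 0 0 0 | -40 0 -110 0 0 0"
}}

```text
clock: 22.0
eef_pos: [509.6, -386.2, 134.9]
eef_rot: [3.141, 0.001, 1.576]
wrist_force: [0.3, -0.2, -0.9]
finger_gap: 79.7
finger_force: 0.0
```

Request:
{"api": "move_tool", "payload": {
  "deltas": "-30 0 -15 0 0 0 | -30 0 -15 0 0 0 | -30 0 -15 0 0 0"
}}

```text
clock: 22.3
eef_pos: [508.7, -416.8, 147.8]
eef_rot: [-3.14, -0.0, 1.572]
wrist_force: [0.2, -0.2, -0.2]
finger_gap: 79.8
finger_force: 0.0
```

```bash
python3 w.py w13
```

```text
(no output)
```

View pics/w13.png

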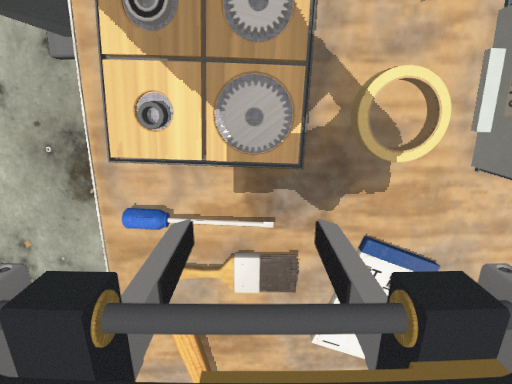

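```bash
python3 - <<'E'
from h import *
f=np.load('pics/w13.npz');P=cloud('wrist',f['d'],(f['pos'],f['rot'])).reshape(-1,3)
for n,x,y,r,t in(('collar',407.5,-343,17,10),('bearing',411.5,-241,24,12),('pinion',512.5,-246,29,12),('wheel',509,-346,38,12)):
    w=P[(np.hypot(P[:,0]-x,P[:,1]-y)<r)&(P[:,2]>26)]
    if len(w)<10: print(n,len(w));continue
    c=np.linalg.lstsq(np.c_[w[:,:2]-w[:,:2].mean(0),np.ones(len(w))],w[:,2],rcond=None)[0]
    print(n,len(w),w.mean(0).round(1),'span',np.ptp(w,0).round(1),'tilt',c[:2].round(3),np.percentile(w[:,2],[5,50,95]).round(1))
E
```

```text
collar 414 [ 408.6 -345.4   31.9] span [25.7 26.   8.8] tilt [-0.031  0.004] [27.7 32.5 34. ]
bearing 701 [ 413.  -252.9   32. ] span [38.7 19.1  9.4] tilt [-0.036  0.001] [28.  32.3 33.9]
pinion 1416 [ 512.1 -258.6   36. ] span [53.8 30.1 13.4] tilt [0.003 0.066] [28.9 36.8 38.3]
wheel 3117 [ 508.3 -346.8   32.9] span [66.2 66.2 10.1] tilt [0.002 0.   ] [31.7 32.9 34.1]
```

All four parts are seated: each top is at its expected height of 31, 31, 35 and 31 mm, with the same +1.7 mm sensor bias on all of them.

```bash
python3 -c "
from cell import manip
print(manip.sign_off())"
```

```text
the job is handed in; nothing more can be done
None
```

The shaft is stripped: collar, bearing, pinion and gear wheel each lie flat, released and seated in their own nest, and the job was handed in at about 22 s on the robot's clock.

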